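# Line up the reagent bottles by size beside the balance

### The job

Set the weighing place up: stand the four amber reagent bottles in the white spill tray, one on the middle of each round black pad, in order of size, with the smallest on the pad nearest the balance and the largest at the other end, away from it. They are glass: keep them upright, set each down gently rather than dropping it, and leave all four standing free.

Things in the scene. Friction and masses are not known exactly. Their poses are not given: they have to be found in the camera images.
- bottle_smallest: Amber glass reagent bottle, the smallest of the four: round body 36 mm across, 76 mm high in all, with a blank white label and a black screw cap 24 mm across and 22 mm high at the top; below the cap is 12 mm of narrower neck, then the sloping shoulder. Stands loose and upright; easily lifted by the cap. Origin: centre of its underside, z up along its axis.
- bottle_small: Amber glass reagent bottle, the second smallest: round body 43 mm across, 96 mm high in all, with a blank white label and a black screw cap 28 mm across and 22 mm high at the top; below the cap is 12 mm of narrower neck, then the sloping shoulder. Stands loose and upright; easily lifted by the cap. Origin: centre of its underside, z up along its axis.
- bottle_large: Amber glass reagent bottle, the second largest: round body 52 mm across, 118 mm high in all, with a blank white label and a black screw cap 33 mm across and 22 mm high at the top; below the cap is 12 mm of narrower neck, then the sloping shoulder. Stands loose and upright; easily lifted by the cap. Origin: centre of its underside, z up along its axis.
- bottle_largest: Amber glass reagent bottle, the largest of the four: round body 64 mm across, 142 mm high in all, with a blank white label and a black screw cap 39 mm across and 22 mm high at the top; below the cap is 12 mm of narrower neck, then the sloping shoulder. Stands loose and upright; easily lifted by the cap. Origin: centre of its underside, z up along its axis.
- pad1: Round black rubber pad, 82 mm across and 4 mm thick, with a thin grey ring near its edge, fixed in the spill tray; the four pads are alike and 100 mm apart (centre to centre, within 12 mm) in one row; pad1 to pad4 follow one another along the tray's +y, this is number 1. Origin: centre of its underside, so that its top is 4 mm above the origin.
- pad2: Round black rubber pad, 82 mm across and 4 mm thick, with a thin grey ring near its edge, fixed in the spill tray; the four pads are alike and 100 mm apart (centre to centre, within 12 mm) in one row; pad1 to pad4 follow one another along the tray's +y, this is number 2. Origin: centre of its underside, so that its top is 4 mm above the origin.
- pad3: Round black rubber pad, 82 mm across and 4 mm thick, with a thin grey ring near its edge, fixed in the spill tray; the four pads are alike and 100 mm apart (centre to centre, within 12 mm) in one row; pad1 to pad4 follow one another along the tray's +y, this is number 3. Origin: centre of its underside, so that its top is 4 mm above the origin.
- pad4: Round black rubber pad, 82 mm across and 4 mm thick, with a thin grey ring near its edge, fixed in the spill tray; the four pads are alike and 100 mm apart (centre to centre, within 12 mm) in one row; pad1 to pad4 follow one another along the tray's +y, this is number 4. Origin: centre of its underside, so that its top is 4 mm above the origin.
- tray: White plastic spill tray, fixed on the bench: 120 mm wide (its x), 420 mm long (its y), rim 18 mm high, walls and floor 4 mm thick, holding the row of four pads along its length. It may stand turned by some degrees. Origin: centre of its underside.
- balance_front (a point): Laboratory balance off one end of the tray, left (+y) or right (-y): low white housing 200 mm wide, 300 mm deep, with a display in front and a square 170 mm steel pan at 80 mm height. Off the other end stands a grey hotplate with a round white plate. This point: middle of the balance's lower front edge; its centre lies 150 mm behind (+x).
There are look-alikes about, which are no part of the job. What is shaped like the bottle_largest but green is not meant.

How it is judged (in metres and radians):
At the end, for the whole second after the job is handed in: Counting from the pad nearest the balance to the far one, the pads carry the smallest, second smallest, second largest and largest bottle: each bottle's axis within 15 mm of its pad's centre, standing on the pad, upright within 0.1 rad, and at rest (((world y of balance_front above 0 m and horizontal distance between bottle_smallest and pad4 below 0.015 m and z of bottle_smallest in the frame of pad4 between 0 and 0.01 m and horizontal distance between bottle_small and pad3 below 0.015 m and z of bottle_small in the frame of pad3 between 0 and 0.01 m and horizontal distance between bottle_large and pad2 below 0.015 m and z of bottle_large in the frame of pad2 between 0 and 0.01 m and horizontal distance between bottle_largest and pad1 below 0.015 m and z of bottle_largest in the frame of pad1 between 0 and 0.01 m) or (world y of balance_front below 0 m and horizontal distance between bottle_smallest and pad1 below 0.015 m and z of bottle_smallest in the frame of pad1 between 0 and 0.01 m and horizontal distance between bottle_small and pad2 below 0.015 m and z of bottle_small in the frame of pad2 between 0 and 0.01 m and horizontal distance between bottle_large and pad3 below 0.015 m and z of bottle_large in the frame of pad3 between 0 and 0.01 m and horizontal distance between bottle_largest and pad4 below 0.015 m and z of bottle_largest in the frame of pad4 between 0 and 0.01 m)) and angle between each of bottle_smallest, bottle_small, bottle_large, bottle_largest's own z axis and vertical below 0.1 rad and linear speed of each of bottle_smallest, bottle_small, bottle_large, bottle_largest below 0.02 m/s); the robot touches nothing.
It fails at once if a bottle is tipped over or carried lying (tilted more than about 35 degrees) (angle between any of bottle_smallest, bottle_small, bottle_large, bottle_largest's own z axis and vertical above 0.6 rad).
It fails at once if a bottle is dropped or rammed onto a pad or the tray (more than 60 N; 45 N and 35 N for the two smaller bottles) (contact force between bottle_smallest and tray above 35 N or contact force between bottle_smallest and pad1 above 35 N or contact force between bottle_smallest and pad2 above 35 N or contact force between bottle_smallest and pad3 above 35 N or contact force between bottle_smallest and pad4 above 35 N or contact force between bottle_small and tray above 45 N or contact force between bottle_small and pad1 above 45 N or contact force between bottle_small and pad2 above 45 N or contact force between bottle_small and pad3 above 45 N or contact force between bottle_small and pad4 above 45 N or contact force between any of bottle_large, bottle_largest and tray above 60 N or contact force between any of bottle_large, bottle_largest and pad1 above 60 N or contact force between any of bottle_large, bottle_largest and pad2 above 60 N or contact force between any of bottle_large, bottle_largest and pad3 above 60 N or contact force between any of bottle_large, bottle_largest and pad4 above 60 N).
It also fails if it takes over 109 s, if anything falls off the work surface, if the arm or the gripper's body presses on something with over 40 N, if the wrist force passes 120 N, or if a joint passes its speed limit or range.

### The arm

A 7-joint arm with a two-finger parallel gripper is mounted at the origin on the work surface. World frame = base frame: x ahead of the robot, y to its left, z up, the work surface at z = 0. Lengths are in mm, angles in rad, forces in N, time in s.
With the tool pointing down it reaches from about 425 to 950 mm from the base axis. Payload 4.7 kg.
Tool frame: the origin (TCP) lies at the very end of the fingers, on their centre line; the grasp point (between the pads) lies 19 mm behind it; z points along the fingers, y is the direction in which the jaws open and shut (so a half turn about z gives the same grasp; the last joint's range is limited). The gripper opens to 87 mm and grips with 3 to 60 N. Pads are 19 mm wide; open, the fingers measure 117 mm over their backs; the gripper's body (75 mm by 190 mm) begins 51 mm behind the grasp point.
Start: joints at [-1.27, 0.469, -0.049, 1.532, 0.024, 1.141, -0.082], TCP at [218.561, 638.655, 222.573] pointing down, gripper open.
Joint ranges: [-2.59, 2.59], [-0.33, 1.99], [-1.39, 1.29], [0.1, 2.45], [-1.04, 4.18], [0.21, 1.99], [-2.66, 2.66]. Speed limits (rad/s): [2.57, 2.57, 3.14, 3.14, 3.14, 3.14, 3.14].

### API

Orientations are given as a unit quaternion [x, y, z, w].
In Python, from cell import monitor, grab_frame, calibration, workorder gives the robot as it stands.
- The arm moves only by the tool arm_command, never from a script. Its argument "series" is a list of rows, each an object of numbers: "wx", "wy", "wz": the turn, a rotation vector about the world's x, y, z in units of 10 degrees (1.0 is 10 degrees); "tx", "ty", "tz": the shift along the world's x, y, z in mm; "jaw": the gripper's target within -1 to 1 (fully open at 1, half-way at 0, shut at -1). A call has 1 to 20 rows; each row shifts and turns the commanded pose from where the row before left it; what a row does not reach is not made up. A row lasts 1/8 s, in which the tool goes at most 62.5 mm and 10.7 degrees, less where a joint would pass 70% of its speed; a pose out of reach is approached as far as the arm can. A call is refused whole if a number of a shift passes 62.5 or a number of a turn 1, either way. A call with a gripper value outside its range is refused whole. The fingers move at their own pace and stop on an object; "force" is the grip in N (left out, the last holds). Time passes only in rows, so rows that do not move let the fingers close. It gives the time, the measured TCP pose, the force and the opening at its end, in the units of the state.
- monitor.get_obs(): the state, without advancing time (a new reading comes with each control period).
- grab_frame(name): name is "scene" or "top"; returns the picture (384x512x3 uint8, blue, green, red); there is no depth.
- calibration(name): a dict with "fx", "fy", "cx", "cy" (pixels), "D" ([k1, k2, p1, p2, k3] as OpenCV has them; the pictures are not rectified), "position" and "orientation" of the camera in the world. Camera axes: x right, y down, z forward; pixel columns grow to the right and rows downward; lengths in mm; the calibration is good to about 2 mm. A picture is of the moment at which its call begins. calibration takes no time and is no camera call.
- workorder.sign_off(): hands the job in, once; it reports no verdict.
The state is a dict: "time": time; "joint_pos": joint angles; "dq": joint speeds; "joint_efforts": joint torques, N m; "ee_pos": TCP position; "eef_rot": TCP orientation; "wrist_force": force on the tool from outside, world axes, zero at the start; "ft_torque": the same for the moment, N m; "gripper_width": opening from 0.0 (shut) to 1.0 (fully open).
Only numpy, scipy, OpenCV 4.12 (cv2) and the standard library are available. Lean on these libraries where they do the work, as an engineer would, in place of code of your own. Each camera call takes 0.05 s, during which the arm holds its last target. There are 200 camera calls.

## Working session

There is one attempt and no reset: what is moved stays moved. The work goes in short steps, Python scripts to look and compute and a tool call to move; the robot and the scene stay as the last step left them, time stands still between calls to the robot, and variables do not carry over. Pictures are saved under pics/ and viewed, about 12 in all and at most 16, crops included, and the job is handed in when it is done.

Besides the shell and the picture viewer there is one more tool, called after "Request:" in YAML: its name, and indented under it one key for each argument. arm_command: Moves the arm, as the interface text tells. Its arguments: {"type":"object","properties":{"series":{"type":"array","items":{"type":"object","properties":{"wx":{"type":"number"},"wy":{"type":"number"},"wz":{"type":"number"},"tx":{"type":"number"},"ty":{"type":"number"},"tz":{"type":"number"},"jaw":{"type":"number"}}}},"force":{"type":"number"}},"required":["series"]}

```bash
ls; mkdir -p pics; python3 - <<'E'
from cell import monitor, grab_frame, calibration
import cv2
for n in("scene","top"):
    cv2.imwrite(f"pics/{n}0.png",grab_frame(n)); print(calibration(n))
print(monitor.get_obs())
E
```

```text
pics
{'fx': 419.898905290173, 'fy': 419.898905290173, 'cx': 249.26100035108578, 'cy': 190.45431525405465, 'D': array([-0.06901197,  0.        ,  0.        ,  0.        ,  0.        ]), 'position': array([828.3758129 , 499.26399003, 891.95243239]), 'orientation': array([ 0.25737234,  0.91956651, -0.28428514, -0.0856672 ])}
{'fx': 390.86617603985184, 'fy': 390.86617603985184, 'cx': 256.31764564011337, 'cy': 193.26161037243222, 'D': array([-0.09729043,  0.        ,  0.        ,  0.        ,  0.        ]), 'position': array([ 374.14220128,  -10.8798751 , 1252.36566679]), 'orientation': array([ 0.71447353, -0.69749416,  0.03999273, -0.03781616])}
{'time': 0.1, 'joint_pos': array([-1.26990989,  0.46935916, -0.04858105,  1.53351357,  0.02414099,
        1.14099222, -0.0823157 ]), 'dq': array([ 0.00153416, -0.00059376, -0.00038562, -0.00343898,  0.00047747,
        0.00101767, -0.00074061]), 'joint_efforts': array([ 1.03683444e-03, -5.09171247e+01, -8.08781013e-02, -2.36832029e+01,
       -6.13922230e-02,  3.44212633e-02,  7.83394103e-05]), 'ee_pos': array([218.43360121, 638.1451146 , 221.63121067]), 'eef_rot': array([ 1.64138709e-01,  9.86436908e-01, -8.38081580e-04, -8.89760657e-05]), 'wrist_force': array([ 0.60476208, -0.4196369 , -0.12964655]), 'ft_torque': array([0.0560115 , 0.02234508, 0.05707519]), 'gripper_width': 1.0000304969999336}
```

View pics/scene0.png

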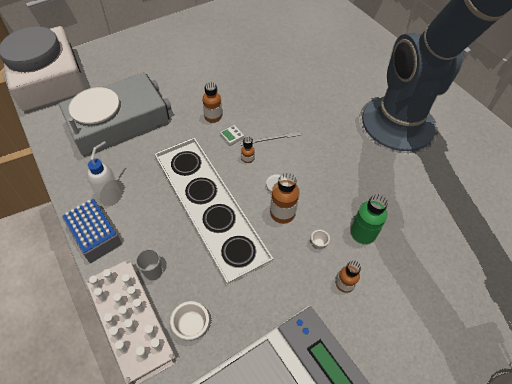

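View pics/top0.png

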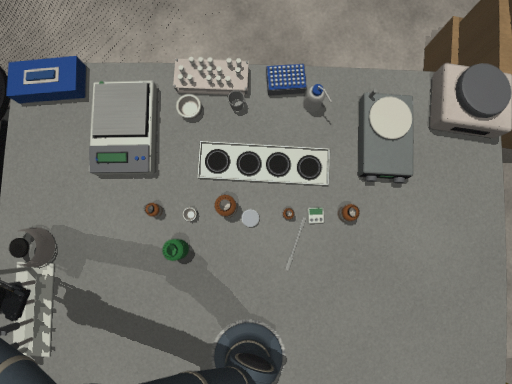

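The top view shows the balance at left (125,130), which is +y, and the hotplate at right (388,135). The pads are at about (217,161), (249,163), (278,164) and (310,167). The amber bottles are at (153,210), (226,206), (288,213) and (350,212), and the green look-alike is at (176,250). I'll confirm this in an enlarged crop.

```bash
python3 - <<'E'
import cv2
a=cv2.imread("pics/top0.png")
cv2.imwrite("pics/topc.png",cv2.resize(a[135:265,140:370],None,fx=3.4,fy=3.4,interpolation=cv2.INTER_CUBIC))
b=cv2.imread("pics/scene0.png")
cv2.imwrite("pics/scenec.png",cv2.resize(b[75:300,150:400],None,fx=2.6,fy=2.6,interpolation=cv2.INTER_CUBIC))
E
```

```text
(no output)
```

View pics/topc.png

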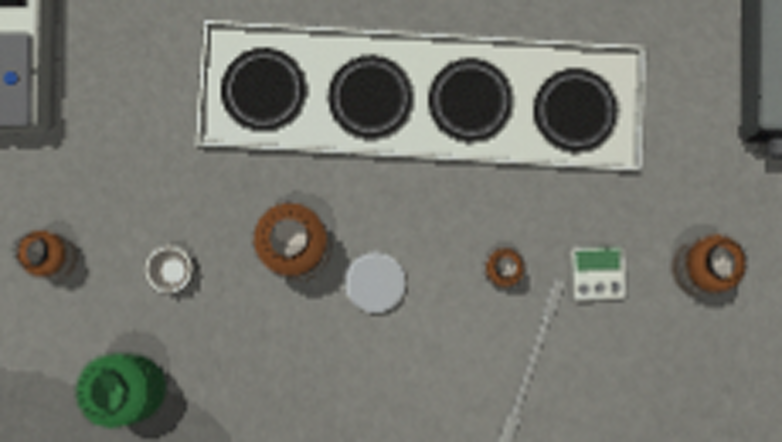

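View pics/scenec.png

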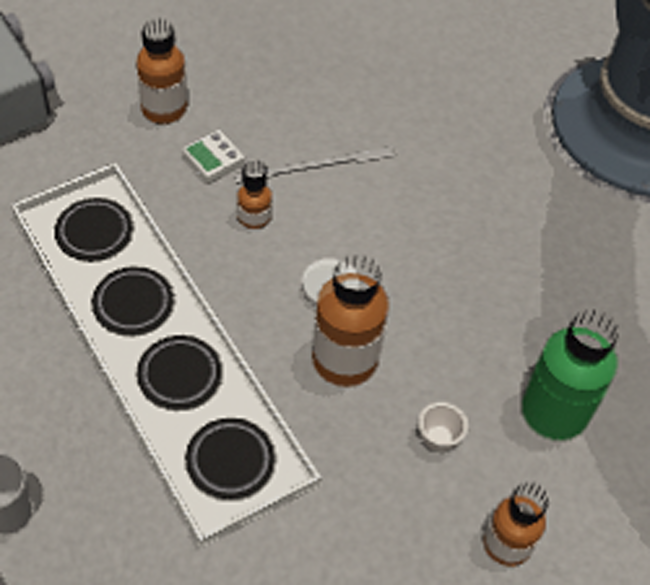

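The crops confirm the four amber bottles. In the top crop they are smallest (506,268), small (40,254), large (715,264) and largest (290,240). The green one (115,390) is the decoy. The balance is on the +y side, so the order is pad4 smallest, pad3 small, pad2 large, pad1 largest. Next I'll turn pixels into positions.

```bash
cat > h.py <<'E'
import numpy as np, cv2
from scipy.spatial.transform import Rotation as R
from scipy.optimize import minimize
from cell import calibration, grab_frame, monitor
def cam(n):
    c=calibration(n); K=np.array([[c['fx'],0,c['cx']],[0,c['fy'],c['cy']],[0,0,1]])
    return K,np.array(c['D']),np.array(c['position']),R.from_quat(c['orientation']).as_matrix()
def ray(n,uv,z):
    K,D,p,M=cam(n); q=cv2.undistortPoints(np.array(uv,float).reshape(-1,1,2),K,D)[:,0]
    d=np.c_[q,np.ones(len(q))]@M.T
    return (p+d*((z-p[2])/d[:,2])[:,None])[:,:2]
def proj(n,P):
    K,D,p,M=cam(n); return cv2.projectPoints((np.array(P,float)-p)@M,np.zeros(3),np.zeros(3),K,D)[0][:,0]
def circ(x,y,z,r,k=48):
    t=np.arange(k)*2*np.pi/k; return np.c_[x+r*np.cos(t),y+r*np.sin(t),np.full(k,z)]
B=dict(smallest=(36,76,24),small=(43,96,28),large=(52,118,33),largest=(64,142,39))
def unc(u,s,ox,oy): u=np.array(u,float); return (u+.5)/s-.5+[ox,oy]
def draw(img,n,b,x,y,z0=0,s=1,o=(0,0)):
    d,H,c=B[b]
    for z,r in((0,d/2),(H-22,c/2),(H,c/2)):
        q=(proj(n,circ(x,y,z+z0,r))-o+.5)*s-.5
        cv2.polylines(img,[np.round(q).astype(int)],True,(255,0,255) if z else (255,255,0),1)
E
python3 - <<'E'
from h import *
T=[(263.5,89),(370.5,97),(470.5,99.5),(576,110)]; S=[(230,458),(179,372.5),(133,301),(94,230)]
print("pads4..1 top\n",ray("top",unc(T,3.4,140,135),8).round(1)); print("scene\n",ray("scene",unc(S,2.6,150,75),8).round(1))
# bottles: cap top centre (top), cap outline centre (scene)
tb=dict(smallest=(506,268),small=(40,254),large=(716,264),largest=(290,240))
sb=dict(smallest=(254,177),small=(529,505),large=(158,36),largest=(358,280))
for b,(d,H,c) in B.items():
    print(b,"top",ray("top",unc([tb[b]],3.4,140,135),(H-34)*.6).round(1),"scene",ray("scene",unc([sb[b]],2.6,150,75),H-11).round(1))
E
```

```text
pads4..1 top
 [[ 614.3  116.2]
 [ 608.9   14.1]
 [ 608.9  -81. ]
 [ 601.4 -181.7]]
scene
 [[ 613.5  117.7]
 [ 609.2   16.4]
 [ 608.2  -78.2]
 [ 601.3 -177.6]]
smallest top [[ 448.4 -115.7]] scene [[ 449.  -112.1]]
small top [[449.8 314.3]] scene [[448.7 311.4]]
large top [[ 454.8 -305.4]] scene [[ 453.  -300.4]]
largest top [[466.4  81.7]] scene [[463.2  82.2]]
```

Both views agree within 2–5 mm. For the approach I'll use these averages (x, y in mm):

- **Pads:** P4 (614,117), P3 (609,15), P2 (608,-80), P1 (601,-180).
- **Bottles:** smallest (449,-114), small (449,313), large (454,-303), largest (465,82).

I'll start with the small bottle, jaws along x so the gripper stays clear of the neighbours in the row.

Request:
arm_command:
  series:
    - {"tx": 23,"ty": -32.5,"wz": -0.71,"jaw": 1}
    - {"tx": 23,"ty": -32.5,"wz": -0.71}
    - {"tx": 23,"ty": -32.5,"wz": -0.71}
    - {"tx": 23,"ty": -32.5,"wz": -0.71}
    - {"tx": 23,"ty": -32.5,"wz": -0.71}
    - {"tx": 23,"ty": -32.5,"wz": -0.71}
    - {"tx": 23,"ty": -32.5,"wz": -0.71}
    - {"tx": 23,"ty": -32.5,"wz": -0.71}
    - {"tx": 23,"ty": -32.5,"wz": -0.71}
    - {"tx": 23,"ty": -32.5,"wz": -0.71}
    - {}
    - {}
    - {}
  force: 20

```text
invalid input
```

Request:
arm_command:
  series:
    - {"tx": 23,"ty": -32.5,"tz": 0,"wx": 0,"wy": 0,"wz": -0.71,"jaw": 1}
    - {"tx": 23,"ty": -32.5,"tz": 0,"wx": 0,"wy": 0,"wz": -0.71,"jaw": 1}
    - {"tx": 23,"ty": -32.5,"tz": 0,"wx": 0,"wy": 0,"wz": -0.71,"jaw": 1}
    - {"tx": 23,"ty": -32.5,"tz": 0,"wx": 0,"wy": 0,"wz": -0.71,"jaw": 1}
    - {"tx": 23,"ty": -32.5,"tz": 0,"wx": 0,"wy": 0,"wz": -0.71,"jaw": 1}
  force: 20

```text
time: 0.72
ee_pos: [334.0, 474.8, 222.2]
eef_rot: [0.459, 0.889, -0.0, -0.0]
wrist_force: [-0.2, 1.1, 0.3]
gripper_width: 1.002
```

Request:
arm_command:
  series:
    - {"tx": 23,"ty": -32,"tz": 0,"wx": 0,"wy": 0,"wz": -0.71,"jaw": 1}
    - {"tx": 23,"ty": -32,"tz": 0,"wx": 0,"wy": 0,"wz": -0.71,"jaw": 1}
    - {"tx": 23,"ty": -32,"tz": 0,"wx": 0,"wy": 0,"wz": -0.71,"jaw": 1}
    - {"tx": 23,"ty": -32,"tz": 0,"wx": 0,"wy": 0,"wz": -0.71,"jaw": 1}
    - {"tx": 23,"ty": -32,"tz": 0,"wx": 0,"wy": 0,"wz": -0.71,"jaw": 1}
    - {"tx": 0,"ty": 0,"tz": 0,"wx": 0,"wy": 0,"wz": 0,"jaw": 1}
    - {"tx": 0,"ty": 0,"tz": 0,"wx": 0,"wy": 0,"wz": 0,"jaw": 1}

```text
time: 1.6
ee_pos: [447.9, 316.7, 222.3]
eef_rot: [0.706, 0.708, -0.0, -0.0]
wrist_force: [-0.4, 0.9, 0.7]
gripper_width: 0.996
```

Request:
arm_command:
  series:
    - {"tx": 1,"ty": -4,"tz": -30,"wx": 0,"wy": 0,"wz": 0,"jaw": 1}
    - {"tz": -30,"jaw": 1}
    - {"tz": -30,"jaw": 1}

```text
invalid input
```

```bash
python3 - <<'E'
from h import *
print(monitor.get_obs()['ee_pos'])
a=grab_frame("scene"); o=np.array([280,190]); s=5
i=cv2.resize(a[190:310,280:430],None,fx=s,fy=s,interpolation=cv2.INTER_CUBIC); draw(i,"scene","small",449,313,s=s,o=o)
cv2.imwrite("pics/s1.png",i)
E
```

```text
[447.91372871 316.71861212 222.27813731]
```

View pics/s1.png

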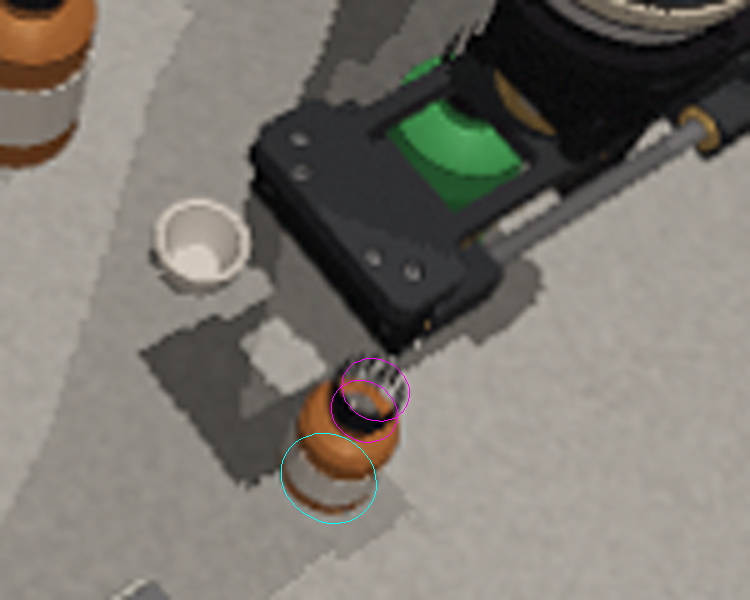

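The overlay fits the small bottle: the cap ring is on the cap at (370,400) and the base ring is on its foot at (328,480). Every row needs all seven keys. I'll descend now.

Request:
arm_command:
  series:
    - {"tx": 1,"ty": -4,"tz": -30,"wx": 0,"wy": 0,"wz": 0,"jaw": 1}
    - {"tx": 0,"ty": 0,"tz": -30,"wx": 0,"wy": 0,"wz": 0,"jaw": 1}
    - {"tx": 0,"ty": 0,"tz": -30,"wx": 0,"wy": 0,"wz": 0,"jaw": 1}
    - {"tx": 0,"ty": 0,"tz": -25,"wx": 0,"wy": 0,"wz": 0,"jaw": 1}
    - {"tx": 0,"ty": 0,"tz": -20,"wx": 0,"wy": 0,"wz": 0,"jaw": 1}
    - {"tx": 0,"ty": 0,"tz": -12,"wx": 0,"wy": 0,"wz": 0,"jaw": 1}
    - {"tx": 0,"ty": 0,"tz": -7,"wx": 0,"wy": 0,"wz": 0,"jaw": 1}
    - {"tx": 0,"ty": 0,"tz": 0,"wx": 0,"wy": 0,"wz": 0,"jaw": 0.2}
    - {"tx": 0,"ty": 0,"tz": 0,"wx": 0,"wy": 0,"wz": 0,"jaw": -0.2}
    - {"tx": 0,"ty": 0,"tz": 0,"wx": 0,"wy": 0,"wz": 0,"jaw": -1}
    - {"tx": 0,"ty": 0,"tz": 0,"wx": 0,"wy": 0,"wz": 0,"jaw": -1}
    - {"tx": 0,"ty": 0,"tz": 0,"wx": 0,"wy": 0,"wz": 0,"jaw": -1}
    - {"tx": 0,"ty": 0,"tz": 0,"wx": 0,"wy": 0,"wz": 0,"jaw": -1}
    - {"tx": 0,"ty": 0,"tz": 0,"wx": 0,"wy": 0,"wz": 0,"jaw": -1}
  force: 20

```text
time: 3.4
ee_pos: [449.8, 312.2, 68.6]
eef_rot: [0.706, 0.708, 0.0, 0.0]
wrist_force: [0.2, -0.8, -0.6]
gripper_width: 0.313
```

Request:
arm_command:
  series:
    - {"tx": 0,"ty": 0,"tz": 8,"wx": 0,"wy": 0,"wz": 0,"jaw": -1}
    - {"tx": 0,"ty": 0,"tz": 20,"wx": 0,"wy": 0,"wz": 0,"jaw": -1}
    - {"tx": 0,"ty": 0,"tz": 22,"wx": 0,"wy": 0,"wz": 0,"jaw": -1}
    - {"tx": 7,"ty": -12,"tz": 20,"wx": 0,"wy": 0,"wz": 0,"jaw": -1}
    - {"tx": 13,"ty": -25,"tz": 0,"wx": 0,"wy": 0,"wz": 0,"jaw": -1}
    - {"tx": 13,"ty": -25,"tz": 0,"wx": 0,"wy": 0,"wz": 0,"jaw": -1}
    - {"tx": 13,"ty": -25,"tz": 0,"wx": 0,"wy": 0,"wz": 0,"jaw": -1}
    - {"tx": 13,"ty": -25,"tz": 0,"wx": 0,"wy": 0,"wz": 0,"jaw": -1}
    - {"tx": 14,"ty": -25,"tz": 0,"wx": 0,"wy": 0,"wz": 0,"jaw": -1}
    - {"tx": 14,"ty": -25,"tz": 0,"wx": 0,"wy": 0,"wz": 0,"jaw": -1}
    - {"tx": 14,"ty": -25,"tz": 0,"wx": 0,"wy": 0,"wz": 0,"jaw": -1}
    - {"tx": 14,"ty": -25,"tz": 0,"wx": 0,"wy": 0,"wz": 0,"jaw": -1}
    - {"tx": 13,"ty": -25,"tz": 0,"wx": 0,"wy": 0,"wz": 0,"jaw": -1}
    - {"tx": 13,"ty": -25,"tz": 0,"wx": 0,"wy": 0,"wz": 0,"jaw": -1}
    - {"tx": 13,"ty": -25,"tz": 0,"wx": 0,"wy": 0,"wz": 0,"jaw": -1}
    - {"tx": 5,"ty": -10,"tz": 0,"wx": 0,"wy": 0,"wz": 0,"jaw": -1}
    - {"tx": 0,"ty": 0,"tz": 0,"wx": 0,"wy": 0,"wz": 0,"jaw": -1}
    - {"tx": 0,"ty": 0,"tz": 0,"wx": 0,"wy": 0,"wz": 0,"jaw": -1}

```text
time: 5.65
ee_pos: [608.0, 16.8, 138.4]
eef_rot: [0.706, 0.708, 0.0, -0.001]
wrist_force: [-0.1, -0.2, -0.8]
gripper_width: 0.317
```

```bash
python3 - <<'E'
from h import *
a=grab_frame("scene"); o=np.array([150,110]); s=4
i=cv2.resize(a[110:250,150:330],None,fx=s,fy=s,interpolation=cv2.INTER_CUBIC); draw(i,"scene","small",608,16.8,z0=70,s=s,o=o)
for x,y in((614,117),(609,15),(608,-80),(601,-180)):
    q=(proj("scene",circ(x,y,8,41))-o+.5)*s-.5; cv2.polylines(i,[np.round(q).astype(int)],True,(0,255,0),1)
cv2.imwrite("pics/s2.png",i)
E
```

```text
(no output)
```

View pics/s2.png

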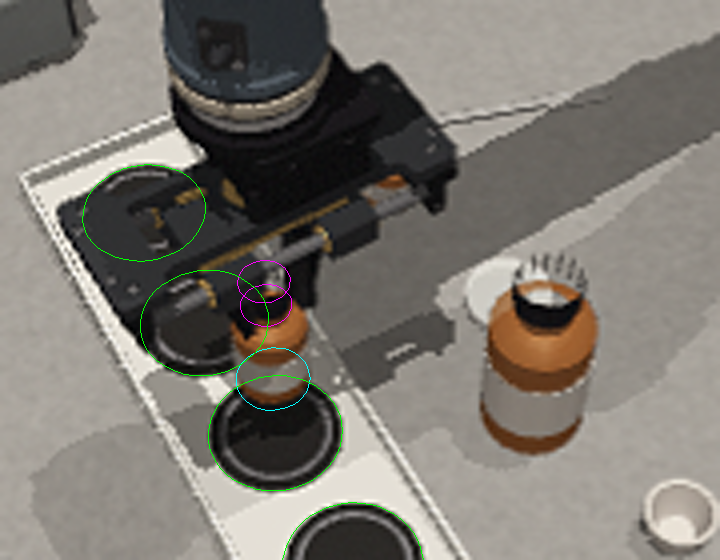

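The bottle hangs upright above pad 3, whose green ring is at (275,432). The ring fits on the pads are good. I'll lower it slowly.

Request:
arm_command:
  series:
    - {"tx": 1,"ty": -1,"tz": -18,"wx": 0,"wy": 0,"wz": 0,"jaw": -1}
    - {"tx": 0,"ty": 0,"tz": -18,"wx": 0,"wy": 0,"wz": 0,"jaw": -1}
    - {"tx": 0,"ty": 0,"tz": -12,"wx": 0,"wy": 0,"wz": 0,"jaw": -1}
    - {"tx": 0,"ty": 0,"tz": -7,"wx": 0,"wy": 0,"wz": 0,"jaw": -1}
    - {"tx": 0,"ty": 0,"tz": -3,"wx": 0,"wy": 0,"wz": 0,"jaw": -1}
    - {"tx": 0,"ty": 0,"tz": -1,"wx": 0,"wy": 0,"wz": 0,"jaw": -1}
    - {"tx": 0,"ty": 0,"tz": -1,"wx": 0,"wy": 0,"wz": 0,"jaw": -1}
    - {"tx": 0,"ty": 0,"tz": -1,"wx": 0,"wy": 0,"wz": 0,"jaw": -1}

```text
time: 6.7
ee_pos: [609.8, 14.2, 77.9]
eef_rot: [0.706, 0.708, 0.0, 0.0]
wrist_force: [-0.0, -0.8, -1.8]
gripper_width: 0.314
```

Request:
arm_command:
  series:
    - {"tx": 0,"ty": 0,"tz": -0.5,"wx": 0,"wy": 0,"wz": 0,"jaw": -1}
    - {"tx": 0,"ty": 0,"tz": -0.5,"wx": 0,"wy": 0,"wz": 0,"jaw": -1}
    - {"tx": 0,"ty": 0,"tz": 0,"wx": 0,"wy": 0,"wz": 0,"jaw": -1}

```text
time: 7.08
ee_pos: [609.6, 14.2, 76.6]
eef_rot: [0.706, 0.708, 0.0, 0.0]
wrist_force: [-0.4, 0.4, -0.3]
gripper_width: 0.314
```

Request:
arm_command:
  series:
    - {"tx": 0,"ty": 0,"tz": -0.5,"wx": 0,"wy": 0,"wz": 0,"jaw": -1}
    - {"tx": 0,"ty": 0,"tz": 0,"wx": 0,"wy": 0,"wz": 0,"jaw": -1}

```text
time: 7.32
ee_pos: [609.8, 14.1, 76.5]
eef_rot: [0.706, 0.708, 0.0, 0.0]
wrist_force: [-0.9, 0.3, 2.6]
gripper_width: 0.319
```

Contact: the force rose to 2.6 N. I'll release, rise, and go to the smallest bottle.

Request:
arm_command:
  series:
    - {"tx": 0,"ty": 0,"tz": 0,"wx": 0,"wy": 0,"wz": 0,"jaw": 0}
    - {"tx": 0,"ty": 0,"tz": 0,"wx": 0,"wy": 0,"wz": 0,"jaw": 0.5}
    - {"tx": 0,"ty": 0,"tz": 0,"wx": 0,"wy": 0,"wz": 0,"jaw": 0.5}
    - {"tx": 0,"ty": 0,"tz": 0,"wx": 0,"wy": 0,"wz": 0,"jaw": 0.5}
    - {"tx": 0,"ty": 0,"tz": 10,"wx": 0,"wy": 0,"wz": 0,"jaw": 0.7}
    - {"tx": 0,"ty": 0,"tz": 30,"wx": 0,"wy": 0,"wz": 0,"jaw": 1}
    - {"tx": 0,"ty": 0,"tz": 40,"wx": 0,"wy": 0,"wz": 0,"jaw": 1}
    - {"tx": -11,"ty": -8,"tz": 30,"wx": 0,"wy": 0,"wz": 0,"jaw": 1}
    - {"tx": -30,"ty": -24,"tz": 0,"wx": 0,"wy": 0,"wz": 0,"jaw": 1}
    - {"tx": -30,"ty": -24,"tz": 0,"wx": 0,"wy": 0,"wz": 0,"jaw": 1}
    - {"tx": -30,"ty": -24,"tz": 0,"wx": 0,"wy": 0,"wz": 0,"jaw": 1}
    - {"tx": -30,"ty": -24,"tz": 0,"wx": 0,"wy": 0,"wz": 0,"jaw": 1}
    - {"tx": -20,"ty": -16,"tz": 0,"wx": 0,"wy": 0,"wz": 0,"jaw": 1}
    - {"tx": -10,"ty": -8,"tz": 0,"wx": 0,"wy": 0,"wz": 0,"jaw": 1}
    - {"tx": 0,"ty": 0,"tz": 0,"wx": 0,"wy": 0,"wz": 0,"jaw": 1}
    - {"tx": 0,"ty": 0,"tz": 0,"wx": 0,"wy": 0,"wz": 0,"jaw": 1}

```text
time: 9.32
ee_pos: [449.7, -113.0, 186.2]
eef_rot: [0.706, 0.708, 0.0, 0.0]
wrist_force: [0.3, 1.6, -0.3]
gripper_width: 0.996
```

```bash
python3 - <<'E'
from h import *
print(monitor.get_obs()['ee_pos'])
a=grab_frame("scene"); o=np.array([150,90]); s=4
i=cv2.resize(a[90:240,150:330],None,fx=s,fy=s,interpolation=cv2.INTER_CUBIC); draw(i,"scene","small",609.6,14.2,z0=8,s=s,o=o)
draw(i,"scene","smallest",449,-114,s=s,o=o);draw(i,"scene","largest",465,82,s=s,o=o)
cv2.imwrite("pics/s3.png",i)
E
```

```text
[ 449.68524496 -113.02460664  186.18558338]
```

View pics/s3.png

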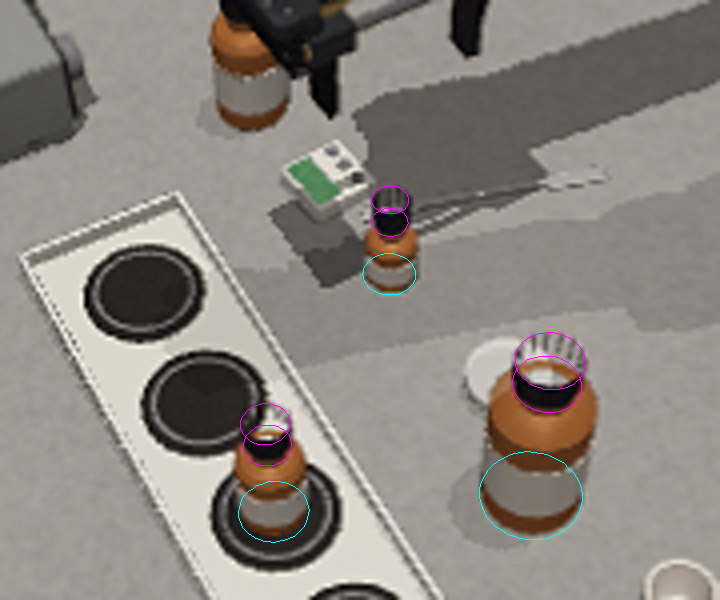

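The small bottle stands free on pad 3 at (274,510). The overlays for the smallest (390,240) and largest (540,430) also fit. I'll grasp the smallest.

Request:
arm_command:
  series:
    - {"tx": 0,"ty": -1,"tz": -30,"wx": 0,"wy": 0,"wz": 0,"jaw": 1}
    - {"tx": 0,"ty": 0,"tz": -35,"wx": 0,"wy": 0,"wz": 0,"jaw": 1}
    - {"tx": 0,"ty": 0,"tz": -30,"wx": 0,"wy": 0,"wz": 0,"jaw": 1}
    - {"tx": 0,"ty": 0,"tz": -22,"wx": 0,"wy": 0,"wz": 0,"jaw": 1}
    - {"tx": 0,"ty": 0,"tz": -14,"wx": 0,"wy": 0,"wz": 0,"jaw": 1}
    - {"tx": 0,"ty": 0,"tz": -7,"wx": 0,"wy": 0,"wz": 0,"jaw": 1}
    - {"tx": 0,"ty": 0,"tz": 0,"wx": 0,"wy": 0,"wz": 0,"jaw": 0.2}
    - {"tx": 0,"ty": 0,"tz": 0,"wx": 0,"wy": 0,"wz": 0,"jaw": -0.2}
    - {"tx": 0,"ty": 0,"tz": 0,"wx": 0,"wy": 0,"wz": 0,"jaw": -0.5}
    - {"tx": 0,"ty": 0,"tz": 0,"wx": 0,"wy": 0,"wz": 0,"jaw": -1}
    - {"tx": 0,"ty": 0,"tz": 0,"wx": 0,"wy": 0,"wz": 0,"jaw": -1}
    - {"tx": 0,"ty": 0,"tz": 0,"wx": 0,"wy": 0,"wz": 0,"jaw": -1}
    - {"tx": 0,"ty": 0,"tz": 0,"wx": 0,"wy": 0,"wz": 0,"jaw": -1}
    - {"tx": 0,"ty": 0,"tz": 0,"wx": 0,"wy": 0,"wz": 0,"jaw": -1}
  force: 15

```text
time: 11.12
ee_pos: [448.6, -114.9, 48.0]
eef_rot: [0.706, 0.708, 0.0, 0.0]
wrist_force: [-0.5, -0.4, 0.5]
gripper_width: 0.267
```

Request:
arm_command:
  series:
    - {"tx": 0,"ty": 0,"tz": 8,"wx": 0,"wy": 0,"wz": 0,"jaw": -1}
    - {"tx": 0,"ty": 0,"tz": 22,"wx": 0,"wy": 0,"wz": 0,"jaw": -1}
    - {"tx": 0,"ty": 0,"tz": 32,"wx": 0,"wy": 0,"wz": 0,"jaw": -1}
    - {"tx": 0,"ty": 0,"tz": 32,"wx": 0,"wy": 0,"wz": 0,"jaw": -1}
    - {"tx": 5,"ty": 12,"tz": 26,"wx": 0,"wy": 0,"wz": 0,"jaw": -1}
    - {"tx": 16,"ty": 22,"tz": 10,"wx": 0,"wy": 0,"wz": 0,"jaw": -1}
    - {"tx": 18,"ty": 25,"tz": 0,"wx": 0,"wy": 0,"wz": 0,"jaw": -1}
    - {"tx": 18,"ty": 25,"tz": 0,"wx": 0,"wy": 0,"wz": 0,"jaw": -1}
    - {"tx": 18,"ty": 25,"tz": 0,"wx": 0,"wy": 0,"wz": 0,"jaw": -1}
    - {"tx": 18,"ty": 25,"tz": 0,"wx": 0,"wy": 0,"wz": 0,"jaw": -1}
    - {"tx": 18,"ty": 25,"tz": 0,"wx": 0,"wy": 0,"wz": 0,"jaw": -1}
    - {"tx": 18,"ty": 25,"tz": 0,"wx": 0,"wy": 0,"wz": 0,"jaw": -1}
    - {"tx": 18,"ty": 25,"tz": 0,"wx": 0,"wy": 0,"wz": 0,"jaw": -1}
    - {"tx": 13,"ty": 16,"tz": 0,"wx": 0,"wy": 0,"wz": 0,"jaw": -1}
    - {"tx": 5,"ty": 7,"tz": 0,"wx": 0,"wy": 0,"wz": 0,"jaw": -1}
    - {"tx": 0,"ty": 0,"tz": 0,"wx": 0,"wy": 0,"wz": 0,"jaw": -1}
    - {"tx": 0,"ty": 0,"tz": 0,"wx": 0,"wy": 0,"wz": 0,"jaw": -1}

```text
time: 13.25
ee_pos: [613.1, 115.7, 178.2]
eef_rot: [0.707, 0.707, -0.0, 0.0]
wrist_force: [-0.4, -0.5, -0.7]
gripper_width: 0.273
```

Request:
arm_command:
  series:
    - {"tx": 1,"ty": 1,"tz": -20,"wx": 0,"wy": 0,"wz": 0,"jaw": -1}
    - {"tx": 0,"ty": 0,"tz": -30,"wx": 0,"wy": 0,"wz": 0,"jaw": -1}
    - {"tx": 0,"ty": 0,"tz": -30,"wx": 0,"wy": 0,"wz": 0,"jaw": -1}
    - {"tx": 0,"ty": 0,"tz": -20,"wx": 0,"wy": 0,"wz": 0,"jaw": -1}
    - {"tx": 0,"ty": 0,"tz": -11,"wx": 0,"wy": 0,"wz": 0,"jaw": -1}
    - {"tx": 0,"ty": 0,"tz": -5,"wx": 0,"wy": 0,"wz": 0,"jaw": -1}
    - {"tx": 0,"ty": 0,"tz": -3,"wx": 0,"wy": 0,"wz": 0,"jaw": -1}
    - {"tx": 0,"ty": 0,"tz": -1,"wx": 0,"wy": 0,"wz": 0,"jaw": -1}
    - {"tx": 0,"ty": 0,"tz": -0.5,"wx": 0,"wy": 0,"wz": 0,"jaw": -1}
    - {"tx": 0,"ty": 0,"tz": -0.5,"wx": 0,"wy": 0,"wz": 0,"jaw": -1}
    - {"tx": 0,"ty": 0,"tz": 0,"wx": 0,"wy": 0,"wz": 0,"jaw": -1}

```text
time: 14.62
ee_pos: [614.6, 118.2, 57.2]
eef_rot: [0.706, 0.708, 0.0, 0.0]
wrist_force: [0.5, 0.5, -0.3]
gripper_width: 0.268
```

Request:
arm_command:
  series:
    - {"tx": 0,"ty": 0,"tz": -0.5,"wx": 0,"wy": 0,"wz": 0,"jaw": -1}
    - {"tx": 0,"ty": 0,"tz": -0.5,"wx": 0,"wy": 0,"wz": 0,"jaw": -1}
    - {"tx": 0,"ty": 0,"tz": 0,"wx": 0,"wy": 0,"wz": 0,"jaw": -1}

```text
time: 15.0
ee_pos: [614.6, 118.2, 56.1]
eef_rot: [0.706, 0.708, 0.0, 0.0]
wrist_force: [0.4, 0.0, -0.1]
gripper_width: 0.272
```

Request:
arm_command:
  series:
    - {"tx": 0,"ty": 0,"tz": -0.4,"wx": 0,"wy": 0,"wz": 0,"jaw": -1}
    - {"tx": 0,"ty": 0,"tz": 0,"wx": 0,"wy": 0,"wz": 0,"jaw": -1}

```text
time: 15.25
ee_pos: [614.8, 118.2, 56.0]
eef_rot: [0.706, 0.708, 0.0, 0.0]
wrist_force: [-0.3, -0.6, 3.1]
gripper_width: 0.269
```

Request:
arm_command:
  series:
    - {"tx": 0,"ty": 0,"tz": 0,"wx": 0,"wy": 0,"wz": 0,"jaw": 0}
    - {"tx": 0,"ty": 0,"tz": 0,"wx": 0,"wy": 0,"wz": 0,"jaw": 0.5}
    - {"tx": 0,"ty": 0,"tz": 0,"wx": 0,"wy": 0,"wz": 0,"jaw": 0.5}
    - {"tx": 0,"ty": 0,"tz": 0,"wx": 0,"wy": 0,"wz": 0,"jaw": 0.5}
    - {"tx": 0,"ty": 0,"tz": 10,"wx": 0,"wy": 0,"wz": 0,"jaw": 0.7}
    - {"tx": 0,"ty": 0,"tz": 30,"wx": 0,"wy": 0,"wz": 0,"jaw": 1}
    - {"tx": 0,"ty": 0,"tz": 40,"wx": 0,"wy": 0,"wz": 0,"jaw": 1}
    - {"tx": 0,"ty": 0,"tz": 40,"wx": 0,"wy": 0,"wz": 0,"jaw": 1}
    - {"tx": -10,"ty": -20,"tz": 10,"wx": 0,"wy": 0,"wz": 0,"jaw": 1}
    - {"tx": -15,"ty": -40,"tz": 0,"wx": 0,"wy": 0,"wz": 0,"jaw": 1}
    - {"tx": -15,"ty": -40,"tz": 0,"wx": 0,"wy": 0,"wz": 0,"jaw": 1}
    - {"tx": -15,"ty": -40,"tz": 0,"wx": 0,"wy": 0,"wz": 0,"jaw": 1}
    - {"tx": -15,"ty": -40,"tz": 0,"wx": 0,"wy": 0,"wz": 0,"jaw": 1}
    - {"tx": -15,"ty": -40,"tz": 0,"wx": 0,"wy": 0,"wz": 0,"jaw": 1}
    - {"tx": -15,"ty": -40,"tz": 0,"wx": 0,"wy": 0,"wz": 0,"jaw": 1}
    - {"tx": -15,"ty": -40,"tz": 0,"wx": 0,"wy": 0,"wz": 0,"jaw": 1}
    - {"tx": -15,"ty": -40,"tz": 0,"wx": 0,"wy": 0,"wz": 0,"jaw": 1}
    - {"tx": -15,"ty": -40,"tz": 0,"wx": 0,"wy": 0,"wz": 0,"jaw": 1}
    - {"tx": -16,"ty": -41,"tz": 0,"wx": 0,"wy": 0,"wz": 0,"jaw": 1}
    - {"tx": 0,"ty": 0,"tz": 0,"wx": 0,"wy": 0,"wz": 0,"jaw": 1}

```text
time: 17.75
ee_pos: [449.7, -307.0, 185.5]
eef_rot: [0.709, 0.705, -0.001, -0.0]
wrist_force: [-1.3, 0.3, -0.1]
gripper_width: 0.999
```

```bash
python3 - <<'E'
from h import *
print(monitor.get_obs()['ee_pos'])
a=grab_frame("scene"); o=np.array([140,70]); s=3
i=cv2.resize(a[70:270,140:330],None,fx=s,fy=s,interpolation=cv2.INTER_CUBIC); draw(i,"scene","small",609.6,14.2,z0=8,s=s,o=o)
draw(i,"scene","smallest",614.6,118,z0=8,s=s,o=o);draw(i,"scene","largest",465,82,s=s,o=o);draw(i,"scene","large",454,-303,s=s,o=o)
cv2.imwrite("pics/s4.png",i)
E
```

```text
[ 449.73581141 -306.9605091   185.50804934]
```

View pics/s4.png

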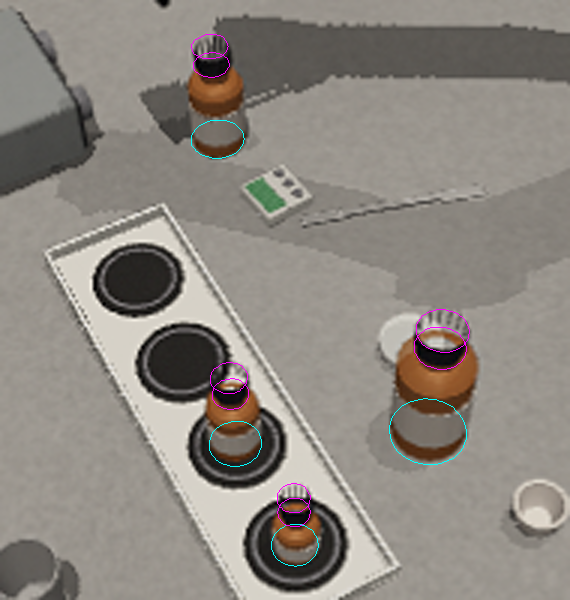

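Pads 3 and 4 now carry small (235,430) and smallest (295,535), both standing centred and free. The large bottle's overlay at (215,100) fits. I'll let the arm settle over it.

Request:
arm_command:
  series:
    - {"tx": 0,"ty": 0,"tz": 0,"wx": 0,"wy": 0,"wz": 0,"jaw": 1}
    - {"tx": 0,"ty": 0,"tz": 0,"wx": 0,"wy": 0,"wz": 0,"jaw": 1}

```text
time: 18.05
ee_pos: [453.9, -301.5, 185.4]
eef_rot: [0.706, 0.709, 0.0, -0.0]
wrist_force: [0.2, -0.2, -0.6]
gripper_width: 1.002
```

Request:
arm_command:
  series:
    - {"tx": 0,"ty": -1,"tz": -25,"wx": 0,"wy": 0,"wz": 0,"jaw": 1}
    - {"tx": 0,"ty": 0,"tz": -25,"wx": 0,"wy": 0,"wz": 0,"jaw": 1}
    - {"tx": 0,"ty": 0,"tz": -22,"wx": 0,"wy": 0,"wz": 0,"jaw": 1}
    - {"tx": 0,"ty": 0,"tz": -15,"wx": 0,"wy": 0,"wz": 0,"jaw": 1}
    - {"tx": 0,"ty": 0,"tz": -8,"wx": 0,"wy": 0,"wz": 0,"jaw": 1}
    - {"tx": 0,"ty": 0,"tz": 0,"wx": 0,"wy": 0,"wz": 0,"jaw": 0.4}
    - {"tx": 0,"ty": 0,"tz": 0,"wx": 0,"wy": 0,"wz": 0,"jaw": 0}
    - {"tx": 0,"ty": 0,"tz": 0,"wx": 0,"wy": 0,"wz": 0,"jaw": -0.3}
    - {"tx": 0,"ty": 0,"tz": 0,"wx": 0,"wy": 0,"wz": 0,"jaw": -1}
    - {"tx": 0,"ty": 0,"tz": 0,"wx": 0,"wy": 0,"wz": 0,"jaw": -1}
    - {"tx": 0,"ty": 0,"tz": 0,"wx": 0,"wy": 0,"wz": 0,"jaw": -1}
    - {"tx": 0,"ty": 0,"tz": 0,"wx": 0,"wy": 0,"wz": 0,"jaw": -1}
    - {"tx": 0,"ty": 0,"tz": 0,"wx": 0,"wy": 0,"wz": 0,"jaw": -1}
  force: 25

```text
time: 19.68
ee_pos: [454.0, -303.9, 90.8]
eef_rot: [0.706, 0.708, 0.0, 0.0]
wrist_force: [1.9, 0.5, 1.1]
gripper_width: 0.37
```

Request:
arm_command:
  series:
    - {"tx": 0,"ty": 0,"tz": 8,"wx": 0,"wy": 0,"wz": 0,"jaw": -1}
    - {"tx": 0,"ty": 0,"tz": 22,"wx": 0,"wy": 0,"wz": 0,"jaw": -1}
    - {"tx": 0,"ty": 0,"tz": 25,"wx": 0,"wy": 0,"wz": 0,"jaw": -1}
    - {"tx": 4,"ty": 6,"tz": 15,"wx": 0,"wy": 0,"wz": 0,"jaw": -1}
    - {"tx": 12,"ty": 18,"tz": 0,"wx": 0,"wy": 0,"wz": 0,"jaw": -1}
    - {"tx": 17,"ty": 25,"tz": 0,"wx": 0,"wy": 0,"wz": 0,"jaw": -1}
    - {"tx": 17,"ty": 25,"tz": 0,"wx": 0,"wy": 0,"wz": 0,"jaw": -1}
    - {"tx": 17,"ty": 25,"tz": 0,"wx": 0,"wy": 0,"wz": 0,"jaw": -1}
    - {"tx": 17,"ty": 25,"tz": 0,"wx": 0,"wy": 0,"wz": 0,"jaw": -1}
    - {"tx": 17,"ty": 25,"tz": 0,"wx": 0,"wy": 0,"wz": 0,"jaw": -1}
    - {"tx": 17,"ty": 25,"tz": 0,"wx": 0,"wy": 0,"wz": 0,"jaw": -1}
    - {"tx": 17,"ty": 25,"tz": 0,"wx": 0,"wy": 0,"wz": 0,"jaw": -1}
    - {"tx": 12,"ty": 17,"tz": 0,"wx": 0,"wy": 0,"wz": 0,"jaw": -1}
    - {"tx": 7,"ty": 8,"tz": 0,"wx": 0,"wy": 0,"wz": 0,"jaw": -1}
    - {"tx": 0,"ty": 0,"tz": 0,"wx": 0,"wy": 0,"wz": 0,"jaw": -1}
    - {"tx": 0,"ty": 0,"tz": 0,"wx": 0,"wy": 0,"wz": 0,"jaw": -1}

```text
time: 21.68
ee_pos: [606.8, -81.4, 160.6]
eef_rot: [0.707, 0.707, -0.001, 0.0]
wrist_force: [-0.0, 0.9, -2.0]
gripper_width: 0.371
```

Request:
arm_command:
  series:
    - {"tx": 1,"ty": 1,"tz": -16,"wx": 0,"wy": 0,"wz": 0,"jaw": -1}
    - {"tx": 0,"ty": 0,"tz": -18,"wx": 0,"wy": 0,"wz": 0,"jaw": -1}
    - {"tx": 0,"ty": 0,"tz": -12,"wx": 0,"wy": 0,"wz": 0,"jaw": -1}
    - {"tx": 0,"ty": 0,"tz": -7,"wx": 0,"wy": 0,"wz": 0,"jaw": -1}
    - {"tx": 0,"ty": 0,"tz": -4,"wx": 0,"wy": 0,"wz": 0,"jaw": -1}
    - {"tx": 0,"ty": 0,"tz": -2,"wx": 0,"wy": 0,"wz": 0,"jaw": -1}
    - {"tx": 0,"ty": 0,"tz": -1,"wx": 0,"wy": 0,"wz": 0,"jaw": -1}
    - {"tx": 0,"ty": 0,"tz": -0.5,"wx": 0,"wy": 0,"wz": 0,"jaw": -1}
    - {"tx": 0,"ty": 0,"tz": 0,"wx": 0,"wy": 0,"wz": 0,"jaw": -1}

```text
time: 22.8
ee_pos: [608.7, -78.8, 100.4]
eef_rot: [0.706, 0.708, 0.0, 0.0]
wrist_force: [0.1, 0.1, -3.0]
gripper_width: 0.369
```

Request:
arm_command:
  series:
    - {"tx": 0,"ty": 0,"tz": -0.5,"wx": 0,"wy": 0,"wz": 0,"jaw": -1}
    - {"tx": 0,"ty": 0,"tz": -0.5,"wx": 0,"wy": 0,"wz": 0,"jaw": -1}
    - {"tx": 0,"ty": 0,"tz": 0,"wx": 0,"wy": 0,"wz": 0,"jaw": -1}

```text
time: 23.18
ee_pos: [608.5, -78.8, 99.1]
eef_rot: [0.706, 0.708, -0.0, -0.0]
wrist_force: [-0.3, 0.4, -3.5]
gripper_width: 0.369
```

Request:
arm_command:
  series:
    - {"tx": 0,"ty": 0,"tz": -0.5,"wx": 0,"wy": 0,"wz": 0,"jaw": -1}
    - {"tx": 0,"ty": 0,"tz": 0,"wx": 0,"wy": 0,"wz": 0,"jaw": -1}

```text
time: 23.42
ee_pos: [608.7, -78.9, 98.8]
eef_rot: [0.706, 0.708, 0.0, 0.0]
wrist_force: [0.0, -0.6, -2.3]
gripper_width: 0.373
```

Request:
arm_command:
  series:
    - {"tx": 0,"ty": 0,"tz": -0.4,"wx": 0,"wy": 0,"wz": 0,"jaw": -1}
    - {"tx": 0,"ty": 0,"tz": 0,"wx": 0,"wy": 0,"wz": 0,"jaw": -1}

```text
time: 23.68
ee_pos: [608.9, -78.9, 98.8]
eef_rot: [0.706, 0.708, 0.0, 0.0]
wrist_force: [-0.6, 0.1, 2.1]
gripper_width: 0.371
```

Request:
arm_command:
  series:
    - {"tx": 0,"ty": 0,"tz": 0,"wx": 0,"wy": 0,"wz": 0,"jaw": 0.1}
    - {"tx": 0,"ty": 0,"tz": 0,"wx": 0,"wy": 0,"wz": 0,"jaw": 0.6}
    - {"tx": 0,"ty": 0,"tz": 0,"wx": 0,"wy": 0,"wz": 0,"jaw": 0.6}
    - {"tx": 0,"ty": 0,"tz": 0,"wx": 0,"wy": 0,"wz": 0,"jaw": 0.6}
    - {"tx": 0,"ty": 0,"tz": 10,"wx": 0,"wy": 0,"wz": 0,"jaw": 0.8}
    - {"tx": 0,"ty": 0,"tz": 30,"wx": 0,"wy": 0,"wz": 0,"jaw": 1}
    - {"tx": 0,"ty": 0,"tz": 40,"wx": 0,"wy": 0,"wz": 0,"jaw": 1}
    - {"tx": -9,"ty": 11,"tz": 30,"wx": 0,"wy": 0,"wz": 0,"jaw": 1}
    - {"tx": -25,"ty": 28,"tz": 0,"wx": 0,"wy": 0,"wz": 0,"jaw": 1}
    - {"tx": -25,"ty": 28,"tz": 0,"wx": 0,"wy": 0,"wz": 0,"jaw": 1}
    - {"tx": -25,"ty": 28,"tz": 0,"wx": 0,"wy": 0,"wz": 0,"jaw": 1}
    - {"tx": -25,"ty": 28,"tz": 0,"wx": 0,"wy": 0,"wz": 0,"jaw": 1}
    - {"tx": -20,"ty": 22,"tz": 0,"wx": 0,"wy": 0,"wz": 0,"jaw": 1}
    - {"tx": -10,"ty": 11,"tz": 0,"wx": 0,"wy": 0,"wz": 0,"jaw": 1}
    - {"tx": -5,"ty": 5,"tz": 0,"wx": 0,"wy": 0,"wz": 0,"jaw": 1}
    - {"tx": 0,"ty": 0,"tz": 0,"wx": 0,"wy": 0,"wz": 0,"jaw": 1}
    - {"tx": 0,"ty": 0,"tz": 0,"wx": 0,"wy": 0,"wz": 0,"jaw": 1}
    - {"tx": 0,"ty": 0,"tz": 0,"wx": 0,"wy": 0,"wz": 0,"jaw": 1}

```text
time: 25.92
ee_pos: [465.0, 81.5, 208.2]
eef_rot: [0.707, 0.707, -0.0, 0.0]
wrist_force: [-0.0, -0.4, -0.7]
gripper_width: 0.999
```

Request:
arm_command:
  series:
    - {"tx": 0,"ty": 0.5,"tz": -25,"wx": 0,"wy": 0,"wz": 0,"jaw": 1}
    - {"tx": 0,"ty": 0,"tz": -25,"wx": 0,"wy": 0,"wz": 0,"jaw": 1}
    - {"tx": 0,"ty": 0,"tz": -20,"wx": 0,"wy": 0,"wz": 0,"jaw": 1}
    - {"tx": 0,"ty": 0,"tz": -15,"wx": 0,"wy": 0,"wz": 0,"jaw": 1}
    - {"tx": 0,"ty": 0,"tz": -9,"wx": 0,"wy": 0,"wz": 0,"jaw": 1}
    - {"tx": 0,"ty": 0,"tz": 0,"wx": 0,"wy": 0,"wz": 0,"jaw": 0.4}
    - {"tx": 0,"ty": 0,"tz": 0,"wx": 0,"wy": 0,"wz": 0,"jaw": 0}
    - {"tx": 0,"ty": 0,"tz": 0,"wx": 0,"wy": 0,"wz": 0,"jaw": -0.3}
    - {"tx": 0,"ty": 0,"tz": 0,"wx": 0,"wy": 0,"wz": 0,"jaw": -1}
    - {"tx": 0,"ty": 0,"tz": 0,"wx": 0,"wy": 0,"wz": 0,"jaw": -1}
    - {"tx": 0,"ty": 0,"tz": 0,"wx": 0,"wy": 0,"wz": 0,"jaw": -1}
    - {"tx": 0,"ty": 0,"tz": 0,"wx": 0,"wy": 0,"wz": 0,"jaw": -1}
    - {"tx": 0,"ty": 0,"tz": 0,"wx": 0,"wy": 0,"wz": 0,"jaw": -1}
  force: 35

```text
time: 27.55
ee_pos: [465.2, 82.7, 114.6]
eef_rot: [0.706, 0.708, 0.001, 0.0]
wrist_force: [2.4, 0.8, 1.5]
gripper_width: 0.441
```

I'll lift and go along -y first, then +x, to stay clear of the large bottle on pad 2.

Request:
arm_command:
  series:
    - {"tx": 0,"ty": 0,"tz": 8,"wx": 0,"wy": 0,"wz": 0,"jaw": -1}
    - {"tx": 0,"ty": 0,"tz": 20,"wx": 0,"wy": 0,"wz": 0,"jaw": -1}
    - {"tx": 0,"ty": 0,"tz": 22,"wx": 0,"wy": 0,"wz": 0,"jaw": -1}
    - {"tx": 0,"ty": -10,"tz": 10,"wx": 0,"wy": 0,"wz": 0,"jaw": -1}
    - {"tx": 0,"ty": -20,"tz": 0,"wx": 0,"wy": 0,"wz": 0,"jaw": -1}
    - {"tx": 0,"ty": -25,"tz": 0,"wx": 0,"wy": 0,"wz": 0,"jaw": -1}
    - {"tx": 0,"ty": -25,"tz": 0,"wx": 0,"wy": 0,"wz": 0,"jaw": -1}
    - {"tx": 0,"ty": -25,"tz": 0,"wx": 0,"wy": 0,"wz": 0,"jaw": -1}
    - {"tx": 0,"ty": -25,"tz": 0,"wx": 0,"wy": 0,"wz": 0,"jaw": -1}
    - {"tx": 0,"ty": -25,"tz": 0,"wx": 0,"wy": 0,"wz": 0,"jaw": -1}
    - {"tx": 0,"ty": -25,"tz": 0,"wx": 0,"wy": 0,"wz": 0,"jaw": -1}
    - {"tx": 2,"ty": -25,"tz": 0,"wx": 0,"wy": 0,"wz": 0,"jaw": -1}
    - {"tx": 6,"ty": -25,"tz": 0,"wx": 0,"wy": 0,"wz": 0,"jaw": -1}
    - {"tx": 12,"ty": -18,"tz": 0,"wx": 0,"wy": 0,"wz": 0,"jaw": -1}
    - {"tx": 16,"ty": -9,"tz": 0,"wx": 0,"wy": 0,"wz": 0,"jaw": -1}
    - {"tx": 20,"ty": 0,"tz": 0,"wx": 0,"wy": 0,"wz": 0,"jaw": -1}

```text
time: 29.55
ee_pos: [519.0, -176.1, 173.4]
eef_rot: [0.708, 0.707, -0.001, -0.001]
wrist_force: [0.5, 0.1, -3.9]
gripper_width: 0.438
```

Request:
arm_command:
  series:
    - {"tx": 22,"ty": 0,"tz": 0,"wx": 0,"wy": 0,"wz": 0,"jaw": -1}
    - {"tx": 22,"ty": 0,"tz": 0,"wx": 0,"wy": 0,"wz": 0,"jaw": -1}
    - {"tx": 20,"ty": 0,"tz": 0,"wx": 0,"wy": 0,"wz": 0,"jaw": -1}
    - {"tx": 11,"ty": 0,"tz": 0,"wx": 0,"wy": 0,"wz": 0,"jaw": -1}
    - {"tx": 5,"ty": 0,"tz": 0,"wx": 0,"wy": 0,"wz": 0,"jaw": -1}
    - {"tx": 0,"ty": 0,"tz": 0,"wx": 0,"wy": 0,"wz": 0,"jaw": -1}
    - {"tx": 0,"ty": 0,"tz": 0,"wx": 0,"wy": 0,"wz": 0,"jaw": -1}
    - {"tx": 0,"ty": 0,"tz": 0,"wx": 0,"wy": 0,"wz": 0,"jaw": -1}

```text
time: 30.55
ee_pos: [600.1, -174.4, 174.4]
eef_rot: [0.707, 0.708, 0.0, -0.0]
wrist_force: [0.1, 0.0, -4.9]
gripper_width: 0.44
```

Request:
arm_command:
  series:
    - {"tx": 1,"ty": -3,"tz": -12,"wx": 0,"wy": 0,"wz": 0,"jaw": -1}
    - {"tx": 0,"ty": -2.5,"tz": -15,"wx": 0,"wy": 0,"wz": 0,"jaw": -1}
    - {"tx": 0,"ty": 0,"tz": -11,"wx": 0,"wy": 0,"wz": 0,"jaw": -1}
    - {"tx": 0,"ty": 0,"tz": -6,"wx": 0,"wy": 0,"wz": 0,"jaw": -1}
    - {"tx": 0,"ty": 0,"tz": -4,"wx": 0,"wy": 0,"wz": 0,"jaw": -1}
    - {"tx": 0,"ty": 0,"tz": -1.5,"wx": 0,"wy": 0,"wz": 0,"jaw": -1}
    - {"tx": 0,"ty": 0,"tz": -0.5,"wx": 0,"wy": 0,"wz": 0,"jaw": -1}
    - {"tx": 0,"ty": 0,"tz": 0,"wx": 0,"wy": 0,"wz": 0,"jaw": -1}

```text
time: 31.55
ee_pos: [601.8, -179.9, 124.6]
eef_rot: [0.706, 0.708, 0.0, 0.0]
wrist_force: [0.1, -0.0, -4.7]
gripper_width: 0.436
```

Request:
arm_command:
  series:
    - {"tx": 0,"ty": 0,"tz": -0.5,"wx": 0,"wy": 0,"wz": 0,"jaw": -1}
    - {"tx": 0,"ty": 0,"tz": -0.5,"wx": 0,"wy": 0,"wz": 0,"jaw": -1}
    - {"tx": 0,"ty": 0,"tz": 0,"wx": 0,"wy": 0,"wz": 0,"jaw": -1}

```text
time: 31.92
ee_pos: [601.5, -179.8, 123.2]
eef_rot: [0.706, 0.708, 0.0, -0.0]
wrist_force: [-0.4, -0.7, -5.0]
gripper_width: 0.436
```

Request:
arm_command:
  series:
    - {"tx": 0,"ty": 0,"tz": -0.5,"wx": 0,"wy": 0,"wz": 0,"jaw": -1}
    - {"tx": 0,"ty": 0,"tz": -0.3,"wx": 0,"wy": 0,"wz": 0,"jaw": -1}
    - {"tx": 0,"ty": 0,"tz": 0,"wx": 0,"wy": 0,"wz": 0,"jaw": -1}

```text
time: 32.3
ee_pos: [601.7, -179.9, 122.6]
eef_rot: [0.706, 0.708, 0.0, 0.0]
wrist_force: [0.0, -0.1, -5.2]
gripper_width: 0.439
```

Request:
arm_command:
  series:
    - {"tx": 0,"ty": 0,"tz": -0.4,"wx": 0,"wy": 0,"wz": 0,"jaw": -1}
    - {"tx": 0,"ty": 0,"tz": 0,"wx": 0,"wy": 0,"wz": 0,"jaw": -1}

```text
time: 32.55
ee_pos: [601.8, -180.0, 122.6]
eef_rot: [0.706, 0.708, 0.0, 0.0]
wrist_force: [-1.0, -0.3, -0.5]
gripper_width: 0.435
```

Contact: the weight has gone off the wrist (-5.2 to -0.5 N). I'll release, retreat upward, then back toward the robot.

Request:
arm_command:
  series:
    - {"tx": 0,"ty": 0,"tz": -0.2,"wx": 0,"wy": 0,"wz": 0,"jaw": -1}
    - {"tx": 0,"ty": 0,"tz": 0,"wx": 0,"wy": 0,"wz": 0,"jaw": 0.2}
    - {"tx": 0,"ty": 0,"tz": 0,"wx": 0,"wy": 0,"wz": 0,"jaw": 0.7}
    - {"tx": 0,"ty": 0,"tz": 0,"wx": 0,"wy": 0,"wz": 0,"jaw": 0.7}
    - {"tx": 0,"ty": 0,"tz": 0,"wx": 0,"wy": 0,"wz": 0,"jaw": 0.7}
    - {"tx": 0,"ty": 0,"tz": 10,"wx": 0,"wy": 0,"wz": 0,"jaw": 0.8}
    - {"tx": 0,"ty": 0,"tz": 30,"wx": 0,"wy": 0,"wz": 0,"jaw": 1}
    - {"tx": 0,"ty": 0,"tz": 40,"wx": 0,"wy": 0,"wz": 0,"jaw": 1}
    - {"tx": 0,"ty": 0,"tz": 30,"wx": 0,"wy": 0,"wz": 0,"jaw": 1}
    - {"tx": -20,"ty": -10,"tz": 10,"wx": 0,"wy": 0,"wz": 0,"jaw": 1}
    - {"tx": -30,"ty": -30,"tz": 0,"wx": 0,"wy": 0,"wz": 0,"jaw": 1}
    - {"tx": -30,"ty": -40,"tz": 0,"wx": 0,"wy": 0,"wz": 0,"jaw": 1}
    - {"tx": -30,"ty": -40,"tz": 0,"wx": 0,"wy": 0,"wz": 0,"jaw": 1}
    - {"tx": -10,"ty": -20,"tz": 0,"wx": 0,"wy": 0,"wz": 0,"jaw": 1}
    - {"tx": 0,"ty": 0,"tz": 0,"wx": 0,"wy": 0,"wz": 0,"jaw": 1}
    - {"tx": 0,"ty": 0,"tz": 0,"wx": 0,"wy": 0,"wz": 0,"jaw": 1}

```text
time: 34.55
ee_pos: [481.5, -318.6, 241.4]
eef_rot: [0.706, 0.708, 0.0, -0.001]
wrist_force: [-0.5, 0.7, -0.6]
gripper_width: 1.002
```

```bash
python3 - <<'E'
from h import *
print(monitor.get_obs()['ee_pos'])
P=dict(smallest=(614.6,118),small=(609.6,14.2),large=(608.8,-78.9),largest=(601.8,-180))
out=[]
for n,o,s,w,h in(("scene",(140,110),3,140,180),("top",(185,130),2.4,160,80)):
    a=grab_frame(n); i=cv2.resize(a[o[1]:o[1]+h,o[0]:o[0]+w],None,fx=s,fy=s,interpolation=cv2.INTER_CUBIC)
    for b,(x,y) in P.items(): draw(i,n,b,x,y,z0=8,s=s,o=np.array(o))
    out.append(i)
H=max(i.shape[0] for i in out)
c=np.hstack([cv2.copyMakeBorder(i,0,H-i.shape[0],0,0,cv2.BORDER_CONSTANT) for i in out]); print(c.shape)
cv2.imwrite("pics/f.png",c)
E
```

```text
[ 481.54588733 -318.55265496  241.37726229]
(540, 804, 3)
```

View pics/f.png

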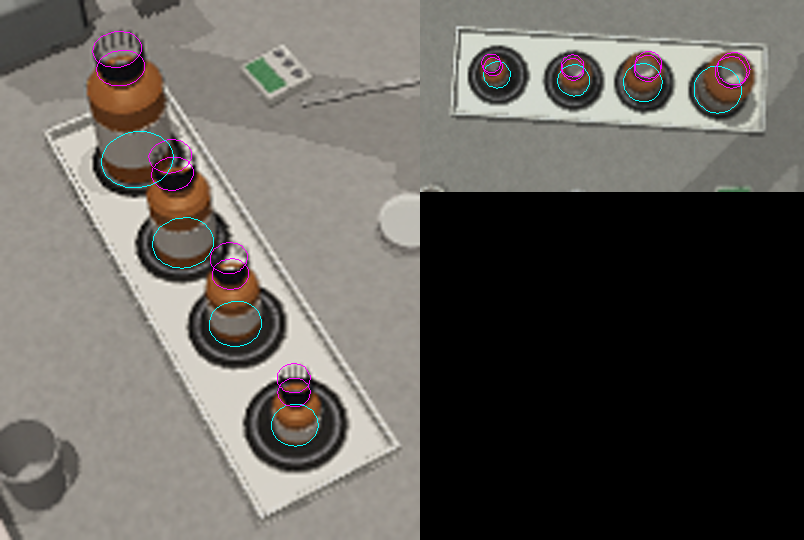

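All four bottles stand upright, free and centred on their pads in the right order, in both views. Scene foot positions are largest (137,160), large (182,243), small (235,323) and smallest (295,424). The robot is clear.

```bash
python3 -c "
from cell import workorder
print(workorder.sign_off())"
```

```text
the job is handed in; nothing more can be done
None
```

The four amber bottles stand in the tray in order of size: smallest on pad 4 (balance side, +y), then small on pad 3, large on pad 2 and largest on pad 1 by the hotplate. The job was handed in at about 35 s of the 109 s allowed; the green look-alike was not touched.

- **Placing:** each bottle was lowered in steps of 0.5 mm or less until the wrist force showed contact. The readings taken after contact were about 3 N or less.
- **Final check:** the scene and top pictures show all four upright and free, with the gripper well clear. The tool positions at release lie within about 2 mm of the measured pad centres. The two cameras had put the pads within 4 mm of each other and the bottles within 5 mm.
- **Problems:** two move calls were refused because rows need all seven values; nothing moved. No check failed or disagreed beyond those few millimetres, and the hand-in gave no verdict.

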